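Line up bronze doves by size

TASK

Sort the three loose bronze doves by size into the rows of the display board: stand each one upright in the middle of the free cork pad behind the dove of its own size, lined up with it and facing the same way. Set them down gently, do not drop them or knock any dove over, and leave the doves already in the rows and everything else on the bench where they are.

Things in the scene. Friction and masses are not known exactly. Their poses are not given: they have to be found in the camera images.
- board: fixed grey display board, 370 x 345 mm, top at z = 18 mm. Origin: centre of its underside; x along the rows away from the robot, y across. Three rows at y = -110, 0, 110 mm, parted by battens 8 mm wide, 5 mm high at y = +-55, +-165 mm. Near end of each row: a free cork pad. Far end (x = 87.5 mm): one dove; which size stands in which row varies
- pad0 (a point): centre of the free cork pad, 120 x 70 mm, flush with the board's top, at x = -87.5 mm in the board's right (y = -110 mm) row
- pad1 (a point): centre of the free cork pad, 120 x 70 mm, flush with the board's top, at x = -87.5 mm in the board's middle (y = 0) row
- pad2 (a point): centre of the free cork pad, 120 x 70 mm, flush with the board's top, at x = -87.5 mm in the board's left (y = 110 mm) row
- bird_small: the loose small bronze dove, standing on the bench, 90 mm from beak to tail, body 31.5 mm wide (round, its axis 22.5 mm above the foot's underside, full width from x = -10 to 9 mm), head top at 54 mm, on a flat foot 40 x 27 mm. Origin: centre of the foot's underside; x towards the beak, z up
- bird_small_beak (a point): tip of the loose small dove's beak, at (45, 0, 43) mm in its body
- row_bird_small: the small bronze dove already standing in its row on the board, beak away from the robot, same shape and size as the loose small one: its origin is 175 mm ahead of the cork pad's centre in the same row
- bird_medium: the loose medium bronze dove, standing on the bench, 120 mm from beak to tail, body 42.0 mm wide (round, its axis 30.0 mm above the foot's underside, full width from x = -14 to 12 mm), head top at 72 mm, on a flat foot 54 x 36 mm. Origin: centre of the foot's underside; x towards the beak, z up
- bird_medium_beak (a point): tip of the loose medium dove's beak, at (60, 0, 57) mm in its body
- row_bird_medium: the medium bronze dove already standing in its row on the board, beak away from the robot, same shape and size as the loose medium one: its origin is 175 mm ahead of the cork pad's centre in the same row
- bird_large: the loose large bronze dove, standing on the bench, 150 mm from beak to tail, body 52.5 mm wide (round, its axis 37.5 mm above the foot's underside, full width from x = -18 to 15 mm), head top at 91 mm, on a flat foot 68 x 45 mm. Origin: centre of the foot's underside; x towards the beak, z up
- bird_large_beak (a point): tip of the loose large dove's beak, at (75, 0, 71) mm in its body
- row_bird_large: the large bronze dove already standing in its row on the board, beak away from the robot, same shape and size as the loose large one: its origin is 175 mm ahead of the cork pad's centre in the same row
- wax_tin: round steel tin, 50 mm across, 40 mm high; origin: centre of underside; leave alone
- wire_brush: brass wire brush with a wooden back, 130 x 26 mm, 30 mm high; origin: centre of underside, x along it; leave alone
- riser_stub: bronze riser off-cut, a cone on a 60 mm disc, 72 mm high; origin: centre of underside; leave alone
Things that resemble listed ones, but are neither listed nor needed, are in the scene too. What is shaped like the bird_medium but purple is not meant.

How it is judged:
By the outcome, as a careful person would: the job done as asked, in the order asked, and still so for the second after the job is handed in, with the robot touching nothing.
It also fails if it takes over 72 s, if anything falls off the work surface, if the arm or the gripper's body presses on something with over 40 N, if the wrist force passes 120 N, or if a joint passes its speed limit or range.

ROBOT

A 6-joint arm with a two-finger parallel gripper is mounted at the origin on the work surface. World frame = base frame: x ahead of the robot, y to its left, z up, the work surface at z = 0. Lengths are in m, angles in rad, forces in N, time in s.
With the tool pointing down it reaches from about 0.35 to 0.975 m from the base axis. Payload 4.9 kg.
Tool frame: the origin (TCP) lies midway between the tips of the shut fingers; the grasp point (between the pads) lies 19 mm behind it; z points along the fingers, y is the direction in which the jaws open and shut (so a half turn about z gives the same grasp; the last joint's range is limited). The gripper opens to 85 mm and grips with 20 to 120 N. Pads are 22 mm wide; open, the fingers measure 114 mm over their backs; the gripper's body (76 mm by 85 mm) begins 54 mm behind the grasp point. The pads swing forward as they close: fully open they stand 13 mm farther back than shut.
Start: joints at [1.054, 0.053, 1.613, -0, 1.476, -0.119], TCP at [0.242, 0.576, 0.231] pointing down, gripper open.
Joint ranges: [-3.01, 3.01], [-1.01, 2.22], [0.06, 2.58], [-1.02, 4.17], [0.09, 2.62], [-3.14, 3.14]. Speed limits (rad/s): [2.57, 2.57, 3.14, 3.14, 3.14, 3.14].

INTERFACE

Orientations are given as a unit quaternion [w, x, y, z].
In Python, from plant import manip, cams gives the robot as it stands.
- The arm moves only by the tool jog_arm, never from a script. Its argument "targets" is a list of rows, each a list of 4 numbers: the shift along the tool's x, y, z in m, then the turn about the tool's z in degrees. A call has 1 to 5 rows; each row is the pose to reach, as a shift and turn from the pose commanded when the call began, along the tool's axes at that moment; what a row does not reach only later rows make up. A row lasts 1/12 s, in which the tool goes at most 41.7 mm and 7.16 degrees, less where a joint would pass 70% of its speed; a pose out of reach is approached as far as the arm can. A call with a gripper value outside its range is refused whole. "fingers" is the opening, from 0 (shut) to 1 (fully open), set as the call begins (left out, the last holds). The fingers move at their own pace and stop on an object; the grip force is fixed at half the most. Time passes only in rows, so rows that repeat a pose let the fingers close. It gives the time, the measured TCP pose, the force and the opening at its end, in the units of the state.
- manip.state(): the state, without advancing time (a new reading comes with each control period).
- cams.grab_frame(name): name is "scene" or "top" or "wrist"; returns the picture (384x512x3 uint8, red, green, blue); there is no depth.
- cams.get_calibration(name): a dict with "camera_matrix" (3x3 intrinsics, pixels), "cam_to_world" (4x4, takes a point from camera to world coordinates). Camera axes: x right, y up, looking along -z (the intrinsics and any distortion apply to the point x, -y, -z); pixel columns grow to the right and rows downward; lengths in m; the calibration is good to about 2 mm. A picture is of the moment at which its call begins: read the wrist's pose just before it. get_calibration takes no time and is no camera call; for the wrist camera it gives the pose at the moment of the call.
- manip.job_done(): hands the job in, once; it reports no verdict.
The state is a dict: "time": time; "joint_pos": joint angles; "joint_vel": joint speeds; "joint_efforts": joint torques, N m; "tool_pos": TCP position; "tool_rot": TCP orientation; "contact_force": force on the tool from outside, world axes, zero at the start; "ft_torque": the same for the moment, N m; "gripper_width": opening from 0.0 (shut) to 1.0 (fully open).
Only numpy, scipy, OpenCV 4.12 (cv2) and the standard library are available. Lean on these libraries where they do the work, as an engineer would, in place of code of your own. Each camera call takes 0.05 s, during which the arm holds its last target. There are 200 camera calls.

## Working session

There is one attempt and no reset: what is moved stays moved. The work goes in short steps, Python scripts to look and compute and a tool call to move; the robot and the scene stay as the last step left them, time stands still between calls to the robot, and variables do not carry over. Pictures are saved under pics/ and viewed, about 8 in all and at most 12, crops included, and the job is handed in when it is done.

Besides the shell and the picture viewer there is one more tool, called after "Request:" in YAML: its name, and indented under it one key for each argument. jog_arm: Moves the arm, as the interface text tells. Its arguments: {"type":"object","properties":{"targets":{"type":"array"},"fingers":{"type":"number"}},"required":["targets"]}

```bash
ls; mkdir -p pics; python3 - <<'E'
from plant import manip,cams
import cv2,numpy as np
np.set_printoptions(precision=4,suppress=True)
for n in("top","scene"):
    im=cams.grab_frame(n); cv2.imwrite(f"pics/{n}0.png",im[:,:,::-1]); c=cams.get_calibration(n); print(n,{k:np.array(v) for k,v in c.items()})
    cv2.imwrite(f"pics/{n}0b.png",cv2.resize(im[:,:,::-1],(800,600),interpolation=cv2.INTER_CUBIC))
print(manip.state())
E
```

```text
pics
top {'camera_matrix': array([[483.3961,   0.    , 257.1342],
       [  0.    , 483.3961, 195.1681],
       [  0.    ,   0.    ,   1.    ]]), 'cam_to_world': array([[ 0.0201,  0.9891, -0.1462,  0.3352],
       [-0.9998,  0.0201, -0.0016,  0.1019],
       [ 0.0014,  0.1462,  0.9893,  1.6395],
       [ 0.    ,  0.    ,  0.    ,  1.    ]])}
scene {'camera_matrix': array([[451.5525,   0.    , 252.9212],
       [  0.    , 451.5525, 189.1142],
       [  0.    ,   0.    ,   1.    ]]), 'cam_to_world': array([[ 0.5379, -0.5388,  0.6483,  1.3662],
       [ 0.843 ,  0.339 , -0.4177, -0.416 ],
       [ 0.0052,  0.7712,  0.6366,  0.8584],
       [ 0.    ,  0.    ,  0.    ,  1.    ]])}
{'time': 0.1, 'joint_pos': array([ 1.054 ,  0.0533,  1.6142, -0.    ,  1.476 , -0.119 ]), 'joint_vel': array([-0.0003, -0.0024, -0.0023,  0.0008,  0.0019, -0.0012]), 'joint_efforts': array([ -0.0005, -39.49  , -37.1365,  -0.0002,   0.0039,   0.    ]), 'tool_pos': array([0.2418, 0.5757, 0.2302]), 'tool_rot': array([-0.0003,  0.1976,  0.9803, -0.0009]), 'contact_force': array([-0.2076, -0.0509, -0.1739]), 'ft_torque': array([-0.0181, -0.0204, -0.0509]), 'gripper_width': 1.0018617608631268}
```

View pics/top0b.png

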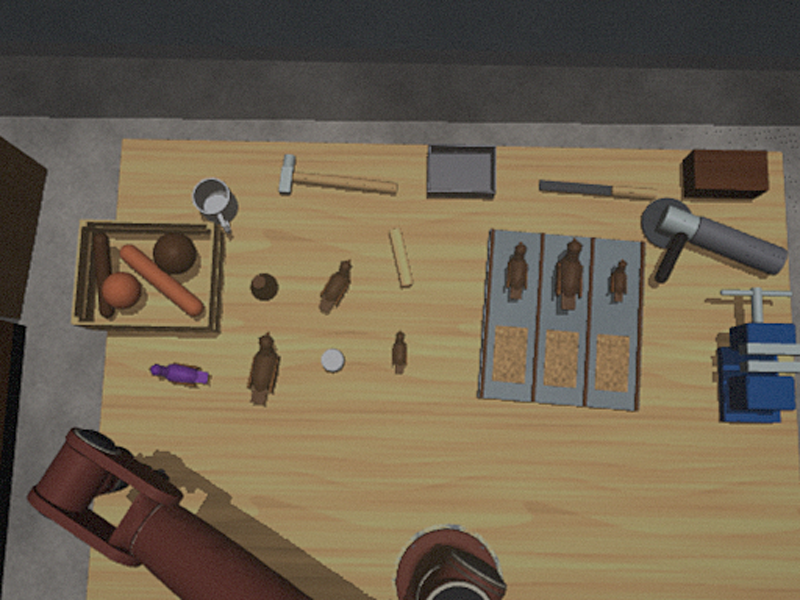

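View pics/scene0b.png

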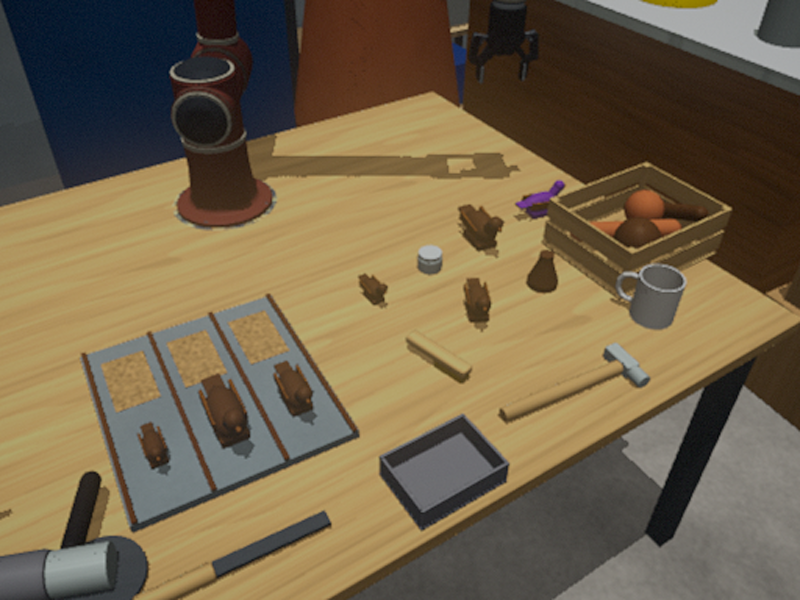

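```bash
cat > h.py <<'E'
import cv2,numpy as np
from plant import manip,cams
np.set_printoptions(precision=4,suppress=True)
def ray(c,uv,z):
    K=np.array(c["camera_matrix"]);T=np.array(c["cam_to_world"])
    uv=np.atleast_2d(uv); d=np.c_[(uv-K[:2,2])/K[0,0],np.ones(len(uv))]*[1,-1,-1]
    d=d@T[:3,:3].T; o=T[:3,3]; return o+d*((z-o[2])/d[:,2])[:,None]
def proj(c,P):
    K=np.array(c["camera_matrix"]);T=np.array(c["cam_to_world"])
    p=(np.atleast_2d(P)-T[:3,3])@T[:3,:3]*[1,-1,-1]; return p[:,:2]/p[:,2:]*K[0,0]+K[:2,2]
def blobs(m,amin):
    n,l,s,ce=cv2.connectedComponentsWithStats(m.astype(np.uint8)); 
    return [(s[i],l==i) for i in range(1,n) if s[i][4]>=amin]
E
python3 - <<'E'
from h import *
im=cv2.imread("pics/top0.png"); c=cams.get_calibration("top")
hsv=cv2.cvtColor(im,cv2.COLOR_BGR2HSV); H,S,V=cv2.split(hsv)
for (x,y) in [(169,236),(169,245),(327,228),(371,175),(256,225),(216,185),(300,300),(160,250),(371,225),(345,200)]: print((x,y),hsv[y,x])
cork=(H>8)&(H<25)&(S>60)&(V>90); cork[:, :305]=0; cork[:,408:]=0; cork[:200]=0; cork[252:]=0
cork=cv2.morphologyEx(cork.astype(np.uint8),cv2.MORPH_OPEN,np.ones((3,3)))
for s,m in blobs(cork,100):
    ys,xs=np.nonzero(m); r=cv2.minAreaRect(np.c_[xs,ys].astype(np.float32)); print("cork",s,r,ray(c,[[xs.mean(),ys.mean()]],.018))
m=(V<95)&(S>60)
m[:148]=0;m[262:]=0;m[:,:148]=0;m[:,408:]=0
out=cv2.resize(im[150:265,150:278],None,fx=5,fy=5,interpolation=cv2.INTER_CUBIC)
for s,b in blobs(m,40):
    ys,xs=np.nonzero(b); P=ray(c,np.c_[xs,ys],.03)[:,:2]; mu=P.mean(0); w,v=np.linalg.eigh(np.cov((P-mu).T)); t=(P-mu)@v[:,1]
    print(s,mu,v[:,1],"len",np.ptp(t))
    cs,_=cv2.findContours(b.astype(np.uint8),0,2); cv2.drawContours(out,[((q-[150,150])*5+2).astype(np.int32) for q in cs],-1,(0,255,0),1)
cv2.imwrite("pics/crop1.png",out)
w=cams.get_calibration("wrist");s=manip.state();print(w)
cv2.imwrite("pics/w0.png",cams.grab_frame("wrist")[:,:,::-1])
E
```

```text
(169, 236) [ 12 116  90]
(169, 245) [ 18 133  71]
(327, 228) [ 17 114 146]
(371, 175) [ 12 133  67]
(256, 225) [ 12 106  94]
(216, 185) [ 14 110  81]
(300, 300) [ 20  99 162]
(160, 250) [ 21  94 149]
(371, 225) [ 98  32 118]
(345, 200) [10 66 89]
cork [315 209  23  36 731] ((326.005859375, 226.4066162109375), (20.647212982177734, 35.24372863769531), 3.5763344764709473) [[ 0.4734 -0.1289  0.018 ]]
cork [348 211  22  37 736] ((358.6498107910156, 229.10313415527344), (20.896726608276367, 35.55562210083008), 3.5763344764709473) [[ 0.466  -0.2384  0.018 ]]
cork [381 214  22  37 740] ((391.4783630371094, 231.97630310058594), (20.660484313964844, 35.69042205810547), 2.602562189102173) [[ 0.4594 -0.3486  0.018 ]]
[307 148   9 107 194] [ 0.5563 -0.0776] [-0.9979  0.0647] len 0.3609988601997423
[340 149   8 108 210] [ 0.5517 -0.1867] [-0.9978  0.0657] len 0.36410524525848814
[355 153  18  45 521] [ 0.6459 -0.2565] [-0.9942  0.1075] len 0.15489970558696722
[373 152   8 108 226] [ 0.5456 -0.2959] [-0.9979  0.0643] len 0.36377821536341626
[324 155  14  36 304] [ 0.6529 -0.1433] [-0.996   0.0894] len 0.12257589949306495
[205 167  20  33 316] [0.6134 0.2468] [-0.9058  0.4237] len 0.12161171738332795
[390 167  11  26 180] [ 0.6353 -0.3634] [-0.9923  0.1236] len 0.088462623027325
[160 175  18  17 228] [0.6075 0.4034] [-0.7109 -0.7033] len 0.05681421203325816
[159 213  20  47 526] [0.4315 0.3957] [-0.9954  0.0961] len 0.1519128915907776
[251 212   9  27 156] [0.4742 0.1092] [-0.9991  0.0424] len 0.08732100498528703
[406 228   2  34  43] [ 0.4093 -0.3949] [-0.999   0.0452] len 0.10931884564896013
{'camera_matrix': array([[273.9361,   0.    , 253.2962],
       [  0.    , 273.9361, 192.8275],
       [  0.    ,   0.    ,   1.    ]]), 'cam_to_world': array([[ 0.3864, -0.8899, -0.2423,  0.18  ],
       [ 0.9223,  0.3724,  0.1033,  0.603 ],
       [-0.0017, -0.2633,  0.9647,  0.3731],
       [ 0.    ,  0.    ,  0.    ,  1.    ]])}
```

View pics/crop1.png

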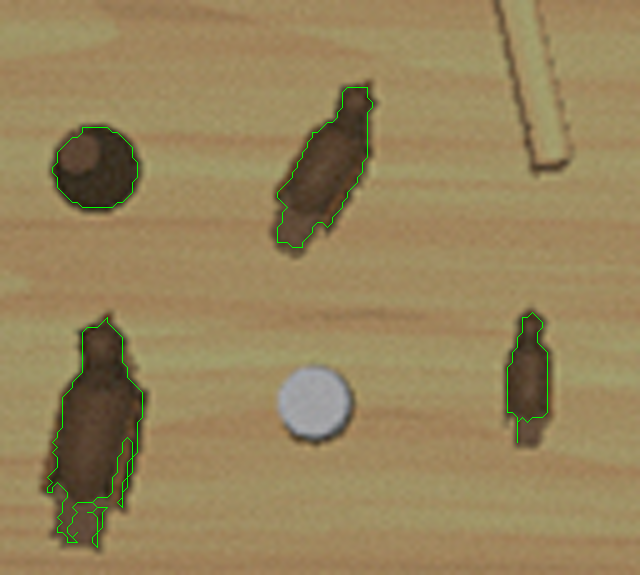

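The top view shows the loose doves: large at (264,370), medium at (336,287) and small at (400,352), all with beaks away from the robot. The lookalikes are the purple dove at (180,373), the riser cone at (264,287) and the row doves at (517,270), (570,275) and (618,280). The rows are medium on the left, large in the middle and small on the right. The crop confirms this choice. The pad spacing measures 110 mm and the lengths are about 88, 121 and 152 mm, which match. I'll start with the small dove (to pad0), then large, then medium.

Request:
jog_arm:
  targets:
    - [-0.156, -0.136, 0.02, -20]
    - [-0.156, -0.136, 0.02, -20]
    - [-0.156, -0.136, 0.02, -20]
    - [-0.156, -0.136, 0.02, -20]
    - [-0.156, -0.136, 0.02, -20]
  fingers: 1

```text
time: 0.57
tool_pos: [0.3332, 0.389, 0.2107]
tool_rot: [-0.0, 0.024, 1.0, -0.0]
contact_force: [0.7, 0.1, -0.4]
gripper_width: 0.999
```

Request:
jog_arm:
  targets:
    - [-0.075, -0.1365, 0.015, 0]
    - [-0.075, -0.1365, 0.015, 0]
    - [-0.075, -0.1365, 0.015, 0]
    - [-0.075, -0.1365, 0.015, 0]
    - [-0.075, -0.1365, 0.015, 0]

```text
time: 0.98
tool_pos: [0.4027, 0.2464, 0.1953]
tool_rot: [-0.0, 0.027, 1.0, -0.001]
contact_force: [0.3, -1.0, 0.3]
gripper_width: 0.997
```

Request:
jog_arm:
  targets:
    - [-0.03, -0.05, 0.015, 0]
    - [-0.06, -0.1, 0.015, 0]
    - [-0.075, -0.1365, 0.015, 0]
    - [-0.075, -0.1365, 0.015, 0]
    - [-0.075, -0.1365, 0.015, 0]

```text
time: 1.4
tool_pos: [0.471, 0.1067, 0.1811]
tool_rot: [0.0, 0.027, 1.0, -0.001]
contact_force: [-0.2, 0.4, 0.4]
gripper_width: 0.999
```

```bash
cat >> h.py <<'E'
from scipy.spatial.transform import Rotation as Ro
def pose():
    s=manip.state(); q=s["tool_rot"]; R=Ro.from_quat([q[1],q[2],q[3],q[0]]).as_matrix()
    return s,np.array(s["tool_pos"]),R,np.degrees(np.arctan2(R[1,0],R[0,0]))%360
def plan(x,y,z,psi):
    s,p,R,a=pose(); print("t %.2f tcp"%s["time"],p,"psi %.2f tilt"%a,R[2,:2],"F",s["contact_force"],"w %.3f"%s["gripper_width"])
    print("JOG",R.T@(np.array([x,y,z])-p),"turn %.2f"%((a-psi+180)%360-180))
def wrist(name):
    c=cams.get_calibration("wrist"); im=cams.grab_frame("wrist")[:,:,::-1].copy(); cv2.imwrite(f"pics/{name}.png",im); return im,c
E
python3 - <<'E'
from h import *
plan(.47,.11,.17,177)
im,c=wrist("w1"); print(c["cam_to_world"]); print(proj(c,[.474,.109,.03]))
E
```

```text
t 1.40 tcp [0.471  0.1067 0.1811] psi 176.89 tilt [-0.0004 -0.0019] F [-0.1868  0.4281  0.4315] w 0.999
JOG [0.0012 0.0032 0.0111] turn -0.11
[[ 0.0532 -0.9632 -0.2635  0.4039]
 [ 0.9986  0.051   0.0152  0.1117]
 [-0.0012 -0.264   0.9645  0.3239]
 [ 0.      0.      0.      1.    ]]
[[254.5394 183.7961]]
```

View pics/w1.png

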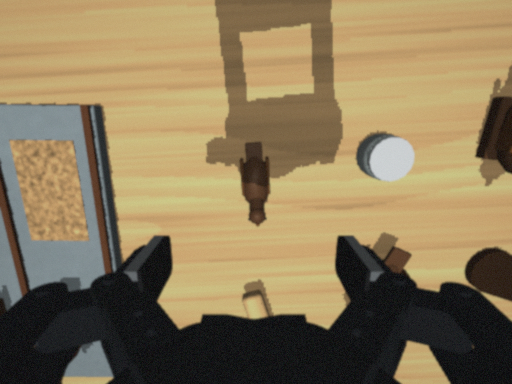

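The wrist view is at (255,180) with the beak at (257,223) pointing down the image, which is forward, so the small dove is as expected. Next I'll measure its axis and beak.

```bash
cat >> h.py <<'E'
def bird(im,c,box,vmax,hb,zb,xb,show=None):
    # axis line through mask (cast at body height zb), beak tip cast at hb -> origin estimate
    V=cv2.cvtColor(im,cv2.COLOR_BGR2HSV)[:,:,2]; m=np.zeros(V.shape,bool); x0,y0,x1,y1=box
    m[y0:y1,x0:x1]=V[y0:y1,x0:x1]<vmax
    s,b=max(blobs(m,30),key=lambda t:t[0][4]); ys,xs=np.nonzero(b); uv=np.c_[xs,ys]
    rows=np.arange(ys.min(),ys.max()+1); wid=[(xs[ys==r].min(),xs[ys==r].max()) for r in rows]
    P=ray(c,uv,zb)[:,:2]; mu=P.mean(0); w,v=np.linalg.eigh(np.cov((P-mu).T)); d=v[:,1]*np.sign(v[0,1]); t=(P-mu)@d; l=(P-mu)@[-d[1],d[0]]
    print("bbox",s,"mu",mu,"head %.2f"%np.degrees(np.arctan2(d[1],d[0])),"len %.4f wid %.4f"%(np.ptp(t),np.ptp(l)),"area",s[4])
    k=np.argmax(t); tip=uv[t>t.max()-.002].mean(0); B=ray(c,tip,hb)[0,:2]; print("tip px",tip,"beak",B,"origin",B-xb*d, "tip lateral mm %.1f"%(1e3*(B-mu)@[-d[1],d[0]]))
    return d,wid
E
python3 - <<'E'
from h import *
im=cv2.imread("pics/w1.png"); c=cams.get_calibration("wrist")
V=cv2.cvtColor(im,cv2.COLOR_BGR2HSV)[:,:,2]
print(V[135:232:6,236:276:4])
for vm in(80,90): bird(im,c,(225,125,290,235),vm,.043,.0225,.045)
E
```

```text
[[121 120 123 122 123 125 122 124 122 123]
 [135 134 133 123 117 105 106 119 121 121]
 [134 129 117  67  67  68  66 128 122 121]
 [126 128 119  68  67  66  70 130 131 127]
 [125  78 112  61  56  54  59 112  83 124]
 [141  83  40  54  53  57  55  43  80 124]
 [204  94  49  55  56  63  53  52  77 134]
 [204 173  46  52  65  68  59  51  80 147]
 [204 183  72  72  92  72  52  47  80 206]
 [205 196  80  82 100  99  87  75  97 205]
 [205 205  94  81  91  95  87  75 150 203]
 [206 204 200  89  64  65  60  75 191 201]
 [204 206 205 180  57  66  61 149 206 205]
 [203 205 203 174  73  84  74  89 204 205]
 [203 204 206 135  84 100  89  94 206 205]
 [205 204 204 203 204 150 192 204 204 203]
 [204 206 204 206 205 204 206 202 206 203]]
bbox [ 240  142   29   78 1280] mu [0.4658 0.1123] head 0.80 len 0.0891 wid 0.0310 area 1280
tip px [259.2857 218.5714] beak [0.5091 0.1147] origin [0.4641 0.114 ] tip lateral mm 1.8
bbox [ 240  142   29   82 1510] mu [0.4688 0.1122] head 0.51 len 0.0942 wid 0.0318 area 1510
tip px [257.1429 222.2857] beak [0.5133 0.1121] origin [0.4683 0.1117] tip lateral mm -0.5
```

```bash
python3 - <<'E'
from h import *
plan(.469,.1117,.004,180.3)
E
```

```text
t 1.45 tcp [0.4702 0.1089 0.1811] psi 176.95 tilt [ 0.0006 -0.    ] F [-0.7416 -0.5886  0.7394] w 1.003
JOG [0.0012 0.0028 0.1771] turn -3.35
```

Request:
jog_arm:
  targets:
    - [0.001, 0.003, 0.03, -3.3]
    - [0.001, 0.003, 0.06, -3.3]
    - [0.001, 0.003, 0.09, -3.3]
    - [0.001, 0.003, 0.11, -3.3]
    - [0.001, 0.003, 0.12, -3.3]

```text
time: 1.87
tool_pos: [0.4657, 0.1149, 0.0577]
tool_rot: [-0.003, -0.005, 1.0, -0.0]
contact_force: [-0.7, -0.3, -0.3]
gripper_width: 1.0
```

Request:
jog_arm:
  targets:
    - [0, 0, 0.015, 0]
    - [0, 0, 0.03, 0]
    - [0, 0, 0.045, 0]
    - [0, 0, 0.054, 0]
    - [0, 0, 0.057, 0]

```text
time: 2.28
tool_pos: [0.4677, 0.1145, 0.0033]
tool_rot: [-0.001, -0.005, 1.0, -0.0]
contact_force: [-0.5, -0.6, -0.4]
gripper_width: 1.001
```

Request:
jog_arm:
  targets:
    - [0, 0, 0, 0]
    - [0, 0, 0, 0]
    - [0, 0, 0, 0]
    - [0, 0, 0, 0]
    - [0, 0, 0, 0]
  fingers: 0.15

```text
time: 2.7
tool_pos: [0.4699, 0.1137, 0.0058]
tool_rot: [0.001, -0.004, 1.0, -0.0]
contact_force: [0.0, -1.0, 1.4]
gripper_width: 0.345
```

Request:
jog_arm:
  targets:
    - [0, 0, 0, 0]
    - [0, 0, 0, 0]
    - [0, 0, 0, 0]
    - [0, 0, 0, 0]
    - [0, 0, 0, 0]

```text
time: 3.12
tool_pos: [0.4699, 0.1137, 0.0058]
tool_rot: [0.001, -0.004, 1.0, -0.0]
contact_force: [0.1, -0.4, 6.0]
gripper_width: 0.348
```

Request:
jog_arm:
  targets:
    - [0, 0, -0.004, 0]
    - [0, 0, -0.012, 0]
    - [0, 0, -0.03, 0]
    - [0, 0, -0.055, 0]
    - [0, 0, -0.08, 0]

```text
time: 3.53
tool_pos: [0.4674, 0.1138, 0.0844]
tool_rot: [-0.001, -0.004, 1.0, 0.0]
contact_force: [0.8, 0.3, -1.7]
gripper_width: 0.344
```

Request:
jog_arm:
  targets:
    - [0, -0.012, -0.015, 1]
    - [0, -0.035, -0.02, 2]
    - [0.002, -0.065, -0.02, 3]
    - [0.004, -0.095, -0.02, 4]
    - [0.005, -0.125, -0.02, 4]

```text
time: 3.95
tool_pos: [0.4642, -0.0121, 0.1048]
tool_rot: [0.0, 0.03, 1.0, 0.0]
contact_force: [0.2, -0.6, -1.9]
gripper_width: 0.343
```

Request:
jog_arm:
  targets:
    - [0, -0.032, 0, 0]
    - [0, -0.064, 0, 0]
    - [0, -0.096, 0, 0]
    - [0, -0.125, 0, 0]
    - [0, -0.15, 0, 0]

```text
time: 4.37
tool_pos: [0.455, -0.1626, 0.1045]
tool_rot: [0.0, 0.031, 1.0, 0.0]
contact_force: [1.3, 0.1, -1.2]
gripper_width: 0.347
```

```bash
python3 - <<'E'
from h import *
plan(.4594+.001,-.3486,.106,176.35)
im,c=wrist("w2")
print(proj(c,[[.4594,-.3486,.018],[.466,-.2384,.018],[.4734,-.1289,.018]]))
H,S,V=cv2.split(cv2.cvtColor(im,cv2.COLOR_BGR2HSV))
k=((H>8)&(H<25)&(S>70)&(V>100)).astype(np.uint8); k=cv2.morphologyEx(k,cv2.MORPH_OPEN,np.ones((3,3)))
for s,b in blobs(k,400):
    ys,xs=np.nonzero(b); r=cv2.minAreaRect(np.c_[xs,ys].astype(np.float32)); print(s,ray(c,[r[0]],.018),ray(c,cv2.boxPoints(r),.018)[:,:2].round(3).tolist())
E
```

```text
t 4.37 tcp [ 0.455  -0.1626  0.1045] psi 176.45 tilt [-0.  0.] F [ 1.3016  0.145  -1.2404] w 0.347
JOG [-0.0169 -0.1853 -0.0015] turn 0.10
[[ 42.9144 214.7989]
 [167.3354 214.6393]
 [290.9502 215.3733]]
[   0    0  215   16 1917] [[ 0.3036 -0.2594  0.018 ]] [[0.304, -0.339], [0.294, -0.336], [0.304, -0.181], [0.313, -0.182]]
[    0     0   512   279 47536] [[ 0.4008 -0.1508  0.018 ]] [[0.308, -0.345], [0.305, 0.032], [0.516, 0.089], [0.529, -0.395]]
[ 367  116  145   34 2513] [[ 0.4087 -0.006   0.018 ]] [[0.395, -0.066], [0.399, 0.05], [0.422, 0.055], [0.419, -0.064]]
[   0  148   94  128 9825] [[ 0.4568 -0.3474  0.018 ]] [[0.4, -0.375], [0.393, -0.307], [0.522, -0.316], [0.531, -0.394]]
[ 122  148   88  124 8761] [[ 0.4607 -0.2386  0.018 ]] [[0.406, -0.268], [0.407, -0.198], [0.522, -0.205], [0.521, -0.285]]
[ 255  149   83  117 5920] [[ 0.4658 -0.1243  0.018 ]] [[0.413, -0.157], [0.417, -0.089], [0.525, -0.087], [0.521, -0.164]]
[395 160 117  11 493] [[0.4373 0.0091 0.018 ]] [[0.435, -0.04], [0.435, 0.057], [0.44, 0.058], [0.439, -0.039]]
[  349   162   163   141 10072] [[ 0.4985 -0.002   0.018 ]] [[0.562, -0.077], [0.428, -0.076], [0.443, 0.063], [0.58, 0.084]]
[  0 287  15  58 466] [[ 0.5613 -0.4118  0.018 ]] [[0.529, -0.409], [0.53, -0.396], [0.596, -0.415], [0.595, -0.429]]
```

View pics/w2.png

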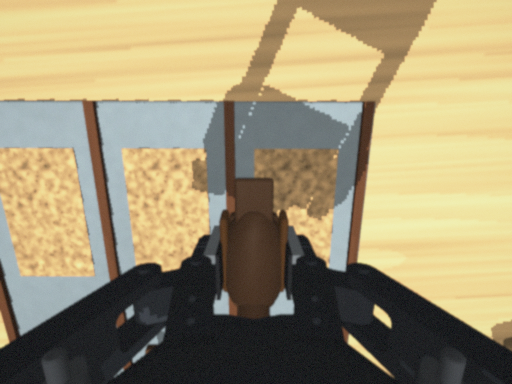

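```bash
python3 - <<'E'
from h import *
c=cams.get_calibration("wrist")
p=ray(c,[[78,147],[95,276],[21,277],[121,149],[206,147],[254,149.5],[338,149]],.018)[:,:2]; print(p)
print("edge",np.linalg.norm(p[1]-p[0]),np.linalg.norm(p[2]-p[1]),np.linalg.norm(p[4]-p[3]))
d=p[1]-p[0];print("yaw",np.degrees(np.arctan2(d[1],d[0])),"pad0 from far-left/near-left",)
a=np.radians(-3.65);R=np.array([[np.cos(a),-np.sin(a)],[np.sin(a),np.cos(a)]])
for i,l in ((0,(-.06,.035)),(1,(.06,.035)),(2,(.06,-.035))): print("pad0",p[i]-R@l)
for i,l in ((3,(-.06,-.035)),(4,(-.06,.035))): print("pad1",p[i]-R@l)
for i,l in ((5,(-.06,-.035)),(6,(-.06,.035))): print("pad2",p[i]-R@l)
# tail of held bird: pixel 237..272,row 178..208
plan(.46,-.348,.106,176.35)
E
```

```text
[[ 0.4023 -0.3082]
 [ 0.5234 -0.3202]
 [ 0.5201 -0.391 ]
 [ 0.4062 -0.2727]
 [ 0.409  -0.2016]
 [ 0.4136 -0.1619]
 [ 0.4175 -0.0921]]
edge 0.12168175338363744 0.07081669940229746 0.07107756505933611
yaw -5.692006155627139 pad0 from far-left/near-left
pad0 [ 0.4599 -0.3469]
pad0 [ 0.4613 -0.3513]
pad0 [ 0.4625 -0.3522]
pad1 [ 0.4683 -0.2415]
pad1 [ 0.4666 -0.2404]
pad2 [ 0.4757 -0.1308]
pad2 [ 0.4752 -0.1308]
t 4.42 tcp [ 0.4552 -0.1661  0.105 ] psi 176.32 tilt [-0.0006 -0.0037] F [-0.9827 -2.6355 -0.343 ] w 0.351
JOG [-0.0165 -0.1813 -0.0003] turn -0.03
```

Request:
jog_arm:
  targets:
    - [-0.003, -0.03, 0, 0]
    - [-0.007, -0.07, 0, 0]
    - [-0.012, -0.115, 0, 0]
    - [-0.015, -0.155, 0, 0]
    - [-0.018, -0.183, 0, 0]

```text
time: 4.83
tool_pos: [0.4621, -0.3474, 0.1046]
tool_rot: [0.0, 0.031, 1.0, -0.0]
contact_force: [1.2, 1.6, -1.7]
gripper_width: 0.348
```

Request:
jog_arm:
  targets:
    - [0, 0, 0.01, 0]
    - [0, 0, 0.025, 0]
    - [0, 0, 0.04, 0]
    - [0, 0, 0.05, 0]
    - [0, 0, 0.05, 0]

```text
time: 5.25
tool_pos: [0.4608, -0.3424, 0.0512]
tool_rot: [-0.002, 0.03, 1.0, 0.002]
contact_force: [-1.0, 0.9, -2.0]
gripper_width: 0.344
```

```bash
python3 - <<'E'
from h import *
cams.grab_frame("wrist")
plan(.4615,-.3495,.0245,176.3)
E
```

```text
t 5.30 tcp [ 0.4615 -0.3431  0.0527] psi 176.53 tilt [0.0028 0.0026] F [ 0.1076 -0.4414 -1.0923] w 0.350
JOG [-0.0004 -0.0065  0.0282] turn 0.23
```

Request:
jog_arm:
  targets:
    - [0, 0, 0.005, 0]
    - [0, 0, 0.01, 0]
    - [0, 0, 0.015, 0]
    - [0, 0, 0.018, 0]
    - [0, 0, 0.018, 0]

```text
time: 5.72
tool_pos: [0.4621, -0.3442, 0.0356]
tool_rot: [-0.0, 0.03, 1.0, 0.0]
contact_force: [-0.1, -0.2, -1.8]
gripper_width: 0.348
```

Request:
jog_arm:
  targets:
    - [0, 0, 0, 0]
    - [0, 0, 0, 0]
    - [0, 0, 0, 0]
    - [0, 0, 0, 0]
    - [0, 0, 0, 0]

```text
time: 6.13
tool_pos: [0.4626, -0.3448, 0.0366]
tool_rot: [0.0, 0.03, 1.0, -0.0]
contact_force: [0.2, -0.4, -1.8]
gripper_width: 0.349
```

```bash
python3 - <<'E'
from h import *
plan(.4615,-.3495,.0245,176.3)
E
```

```text
t 6.13 tcp [ 0.4626 -0.3448  0.0366] psi 176.51 tilt [-0.0003 -0.0003] F [ 0.2196 -0.4146 -1.7699] w 0.349
JOG [ 0.0008 -0.0048  0.0121] turn 0.21
```

Request:
jog_arm:
  targets:
    - [0.001, -0.005, 0.002, 0]
    - [0.001, -0.005, 0.005, 0]
    - [0.001, -0.005, 0.008, 0]
    - [0.001, -0.005, 0.01, 0]
    - [0.001, -0.005, 0.01, 0]

```text
time: 6.55
tool_pos: [0.4607, -0.3491, 0.0254]
tool_rot: [-0.001, 0.031, 1.0, 0.001]
contact_force: [-0.2, -0.3, -1.9]
gripper_width: 0.345
```

Request:
jog_arm:
  targets:
    - [0, 0, 0.001, 0]
    - [0, 0, 0.001, 0]
    - [0, 0, 0.002, 0]
    - [0, 0, 0.002, 0]
    - [0, 0, 0.002, 0]

```text
time: 6.97
tool_pos: [0.4613, -0.3496, 0.0244]
tool_rot: [0.0, 0.03, 1.0, -0.0]
contact_force: [1.1, 0.4, -1.8]
gripper_width: 0.347
```

```bash
python3 - <<'E'
from h import *
plan(.4615,-.3495,.0245,176.3)
E
```

```text
t 6.97 tcp [ 0.4613 -0.3496  0.0244] psi 176.52 tilt [-0.0001 -0.0001] F [ 1.1298  0.4223 -1.8273] w 0.347
JOG [-0.0002  0.0001 -0.0001] turn 0.22
```

Request:
jog_arm:
  targets:
    - [0, 0, 0.0005, 0]
    - [0, 0, 0.001, 0]
    - [0, 0, 0.001, 0]
    - [0, 0, 0.001, 0]

```text
time: 7.3
tool_pos: [0.4613, -0.3497, 0.0239]
tool_rot: [-0.0, 0.03, 1.0, -0.0]
contact_force: [-1.3, 2.3, 2.8]
gripper_width: 0.348
```

Request:
jog_arm:
  targets:
    - [0, 0, 0.0005, 0]
    - [0, 0, 0.001, 0]
    - [0, 0, 0.001, 0]
    - [0, 0, 0.001, 0]

```text
time: 7.63
tool_pos: [0.4613, -0.3497, 0.0238]
tool_rot: [-0.0, 0.03, 1.0, 0.0]
contact_force: [-5.2, 3.9, 8.9]
gripper_width: 0.348
```

Request:
jog_arm:
  targets:
    - [0, 0, -0.001, 0]
    - [0, 0, -0.001, 0]
    - [0, 0, -0.001, 0]
    - [0, 0, -0.001, 0]
    - [0, 0, -0.001, 0]
  fingers: 0.6

```text
time: 8.05
tool_pos: [0.4612, -0.3496, 0.0231]
tool_rot: [-0.0, 0.031, 1.0, 0.0]
contact_force: [0.2, 0.1, -0.1]
gripper_width: 0.601
```

Request:
jog_arm:
  targets:
    - [0, 0, -0.005, 0]
    - [0, 0, -0.015, 0]
    - [0, 0, -0.035, 0]
    - [0, 0, -0.065, 0]
    - [0, 0, -0.1, 0]
  fingers: 0.7

```text
time: 8.47
tool_pos: [0.4602, -0.3486, 0.1233]
tool_rot: [-0.001, 0.03, 1.0, 0.001]
contact_force: [0.1, -0.1, -0.2]
gripper_width: 0.702
```

Request:
jog_arm:
  targets:
    - [0, 0, -0.03, 0]
    - [0, 0, -0.04, 0]
    - [0, 0, -0.04, 0]
    - [0, 0, -0.04, 0]
    - [0, 0, -0.04, 0]
  fingers: 1

```text
time: 8.88
tool_pos: [0.4603, -0.3487, 0.1612]
tool_rot: [-0.001, 0.03, 1.0, 0.001]
contact_force: [-0.6, 0.9, -0.8]
gripper_width: 0.999
```

```bash
python3 - <<'E'
from h import *
im,c=wrist("w3")
np.save("pics/w3c.npy",np.array(c["cam_to_world"]))
plan(.432,.396,.2,175)
a=np.radians(-3.7);d=np.array([np.cos(a),np.sin(a)])
print("expected beak px",proj(c,[*(np.array([.4605,-.3495])+.045*d),.061]))
cv2.imwrite("pics/w3v.png",im)
E
```

```text
t 8.93 tcp [ 0.4601 -0.3485  0.1606] psi 176.51 tilt [0.0034 0.0029] F [ 0.0674 -0.2673 -0.1697] w 1.001
JOG [ 0.0735  0.7415 -0.0369] turn 1.51
expected beak px [[250.7071 239.1804]]
```

View pics/w3.png

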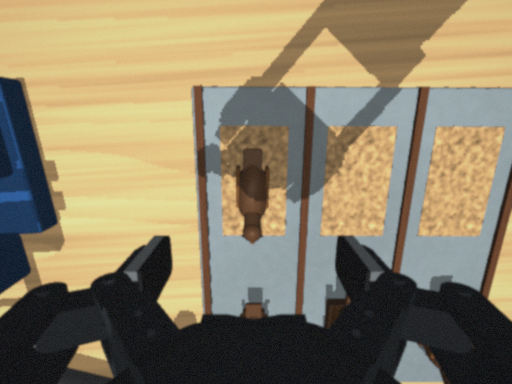

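```bash
python3 - <<'E'
from h import *
c=dict(cams.get_calibration("wrist")); 
p=ray(c,[[221.5,126],[288.5,126.5],[286,236.5],[221.5,236.5],[328.5,127],[396.5,126],[387,235.5],[321,235.5],[437,127],[504,127],[492,236],[421,235.5]],.018)[:,:2]
for i in range(0,12,4): print("pad",p[i:i+4].mean(0),np.ptp(p[i:i+4],0))
e=(p[2]+p[3]-p[0]-p[1]); print("yaw",np.degrees(np.arctan2(e[1],e[0])))
print("beak",ray(c,[252.5,241],.061)[0],"tail z~.05",ray(c,[253,149],.05)[0],"body ctr",ray(c,[252.5,187],.0405)[0])
E
```

```text
pad [ 0.4612 -0.3457] [0.1252 0.0787]
pad [ 0.4675 -0.2347] [0.1235 0.0761]
pad [ 0.4747 -0.1218] [0.1248 0.0805]
yaw -4.012905640128608
beak [ 0.5069 -0.3505  0.061 ] tail z~.05 [ 0.4202 -0.3448  0.05  ] body ctr [ 0.4585 -0.3476  0.0405]
```

Small dove stands in the middle of pad0 (beak at (252,241), tail at (253,149)), about 2 mm off centre with its heading right. Large next.

Request:
jog_arm:
  targets:
    - [0.02, 0.2, -0.035, 1.5]
    - [0.02, 0.2, -0.035, 1.5]
    - [0.02, 0.2, -0.035, 1.5]
    - [0.02, 0.2, -0.035, 1.5]
    - [0.02, 0.2, -0.035, 1.5]

```text
time: 9.35
tool_pos: [0.4519, -0.1463, 0.1962]
tool_rot: [-0.002, 0.044, 0.999, 0.001]
contact_force: [0.6, 0.6, -0.9]
gripper_width: 1.0
```

Request:
jog_arm:
  targets:
    - [0.02, 0.2, 0, 0]
    - [0.02, 0.2, 0, 0]
    - [0.02, 0.2, 0, 0]
    - [0.02, 0.2, 0, 0]
    - [0.02, 0.2, 0, 0]

```text
time: 9.77
tool_pos: [0.4493, 0.0548, 0.1962]
tool_rot: [-0.002, 0.043, 0.999, 0.0]
contact_force: [1.0, -0.0, 0.2]
gripper_width: 1.0
```

Request:
jog_arm:
  targets:
    - [0.02, 0.2, 0, 0]
    - [0.02, 0.2, 0, 0]
    - [0.02, 0.2, 0, 0]
    - [0.02, 0.2, 0, 0]
    - [0.02, 0.2, 0, 0]

```text
time: 10.18
tool_pos: [0.4467, 0.2555, 0.196]
tool_rot: [-0.002, 0.043, 0.999, -0.001]
contact_force: [0.8, -0.1, 0.9]
gripper_width: 1.004
```

Request:
jog_arm:
  targets:
    - [0.005, 0.04, 0, 0]
    - [0.008, 0.08, 0, 0]
    - [0.01, 0.12, 0, 0]
    - [0.013, 0.14, 0, 0]
    - [0.013, 0.14, 0, 0]

```text
time: 10.6
tool_pos: [0.4459, 0.3968, 0.1955]
tool_rot: [-0.002, 0.041, 0.999, -0.001]
contact_force: [-0.2, -0.2, -0.9]
gripper_width: 1.0
```

Request:
jog_arm:
  targets:
    - [0, 0, 0, 0]
    - [0, 0, 0, 0]
    - [0, 0, 0, 0]

```text
time: 10.85
tool_pos: [0.4474, 0.3925, 0.1973]
tool_rot: [-0.001, 0.044, 0.999, -0.001]
contact_force: [0.3, 0.3, -1.0]
gripper_width: 0.998
```

```bash
python3 - <<'E'
from h import *
im,c=wrist("w4"); plan(.432,.396,.2,175)
print(proj(c,[.432,.396,.0375]))
for vm in (90,105): bird(im,c,(190,90,320,270),vm,.071,.0375,.075)
E
```

```text
t 10.90 tcp [0.4476 0.3925 0.1977] psi 174.92 tilt [ 0.0008 -0.0009] F [-0.4977  0.1656 -0.3288] w 0.993
JOG [ 0.0159  0.0021 -0.0023] turn -0.08
[[254.2745 166.0517]]
bbox [ 230   97   52  139 4402] mu [0.4302 0.3966] head -9.74 len 0.1578 wid 0.0544 area 4402
tip px [245.     234.3333] beak [0.4984 0.3803] origin [0.4245 0.393 ] tip lateral mm -4.6
bbox [ 230   96   52  142 4802] mu [0.4326 0.3961] head -9.37 len 0.1611 wid 0.0556 area 4802
tip px [250.5    236.4286] beak [0.5013 0.3859] origin [0.4273 0.3981] tip lateral mm 1.1
```

View pics/w4.png

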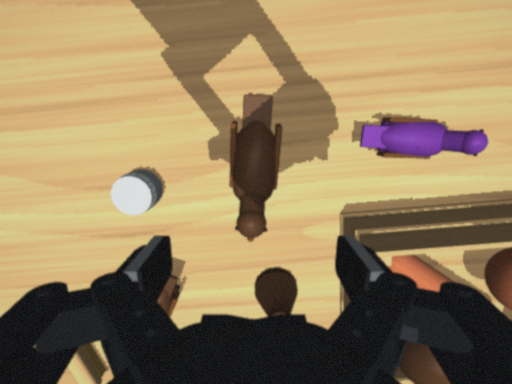

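```bash
python3 - <<'E'
from h import *
c=cams.get_calibration("wrist")
b=ray(c,[249,239],.071)[0];t=ray(c,[258,96],.04)[0];print(b,t,np.degrees(np.arctan2(*(b-t)[1::-1])),np.linalg.norm((b-t)[:2]))
plan(.425,.3968,.02,171.3)
E
```

```text
[0.5046 0.384  0.071 ] [0.3592 0.4063 0.04  ] -8.7086777439124 0.14716485818482117
t 10.90 tcp [0.4476 0.3925 0.1977] psi 174.92 tilt [ 0.0008 -0.0009] F [-0.4977  0.1656 -0.3288] w 0.993
JOG [0.0228 0.0024 0.1777] turn 3.62
```

Request:
jog_arm:
  targets:
    - [0.01, 0.002, 0.02, 2]
    - [0.02, 0.002, 0.05, 3.6]
    - [0.023, 0.0025, 0.08, 3.6]
    - [0.023, 0.0025, 0.1, 3.6]
    - [0.023, 0.0025, 0.105, 3.6]

```text
time: 11.32
tool_pos: [0.4224, 0.3955, 0.0887]
tool_rot: [-0.003, 0.076, 0.997, -0.003]
contact_force: [-0.3, -0.5, -0.7]
gripper_width: 0.998
```

Request:
jog_arm:
  targets:
    - [0, 0, 0, 0]
    - [0, 0, 0, 0]
    - [0, 0, 0, 0]
    - [0, 0, 0, 0]

```text
time: 11.65
tool_pos: [0.4264, 0.399, 0.0958]
tool_rot: [0.002, 0.075, 0.997, 0.001]
contact_force: [0.1, -0.3, -0.3]
gripper_width: 1.0
```

```bash
python3 - <<'E'
from h import *
plan(.425,.3968,.02,171.3)
E
```

```text
t 11.65 tcp [0.4264 0.399  0.0958] psi 171.38 tilt [-0.0028  0.0028] F [ 0.0621 -0.3495 -0.2905] w 1.000
JOG [ 0.0012 -0.0026  0.0758] turn 0.08
```

Request:
jog_arm:
  targets:
    - [0.001, -0.0025, 0.015, 0]
    - [0.001, -0.0025, 0.035, 0]
    - [0.001, -0.0025, 0.055, 0]
    - [0.001, -0.0025, 0.067, 0]
    - [0.001, -0.0025, 0.073, 0]

```text
time: 12.07
tool_pos: [0.4231, 0.3956, 0.0192]
tool_rot: [-0.001, 0.075, 0.997, -0.001]
contact_force: [0.1, -0.4, 0.8]
gripper_width: 1.0
```

Request:
jog_arm:
  targets:
    - [0, 0, 0, 0]
    - [0, 0, 0, 0]
    - [0, 0, 0, 0]
    - [0, 0, 0, 0]

```text
time: 12.4
tool_pos: [0.4245, 0.3967, 0.0219]
tool_rot: [0.001, 0.075, 0.997, 0.001]
contact_force: [0.1, 0.1, 0.1]
gripper_width: 1.003
```

Request:
jog_arm:
  targets:
    - [0, 0, 0, 0]
    - [0, 0, 0, 0]
    - [0, 0, 0, 0]
    - [0, 0, 0, 0]
    - [0, 0, 0, 0]
  fingers: 0.35

```text
time: 12.82
tool_pos: [0.4238, 0.3958, 0.0213]
tool_rot: [0.0, 0.075, 0.997, -0.0]
contact_force: [-2.3, -2.7, 6.2]
gripper_width: 0.595
```

Request:
jog_arm:
  targets:
    - [0, 0, 0, 0]
    - [0, 0, 0, 0]
    - [0, 0, 0, 0]

```text
time: 13.07
tool_pos: [0.4238, 0.3958, 0.0214]
tool_rot: [0.0, 0.075, 0.997, -0.0]
contact_force: [-1.6, -3.0, 4.8]
gripper_width: 0.591
```

Request:
jog_arm:
  targets:
    - [0, 0, -0.004, 0]
    - [0, 0, -0.012, 0]
    - [0, 0, -0.02, 0]
    - [0, 0, -0.025, 0]
    - [0, 0, -0.025, 0]

```text
time: 13.48
tool_pos: [0.4242, 0.3965, 0.0467]
tool_rot: [0.001, 0.075, 0.997, 0.001]
contact_force: [1.5, 0.5, -7.3]
gripper_width: 0.593
```

Request:
jog_arm:
  targets:
    - [0, 0, -0.015, -1]
    - [0, 0, -0.035, -2]
    - [0, 0, -0.055, -3]
    - [0, 0, -0.07, -4]
    - [0, 0, -0.075, -5]

```text
time: 13.9
tool_pos: [0.4249, 0.397, 0.1234]
tool_rot: [0.002, 0.031, 1.0, 0.002]
contact_force: [1.3, 0.4, -6.5]
gripper_width: 0.592
```

Request:
jog_arm:
  targets:
    - [-0.001, -0.01, 0, 0]
    - [-0.004, -0.03, 0, 0]
    - [-0.008, -0.06, 0, 0]
    - [-0.012, -0.095, 0, 0]
    - [-0.016, -0.13, 0, 0]

```text
time: 14.32
tool_pos: [0.4299, 0.2632, 0.1183]
tool_rot: [-0.001, 0.031, 1.0, -0.001]
contact_force: [0.7, -1.1, -7.8]
gripper_width: 0.592
```

Request:
jog_arm:
  targets:
    - [-0.004, -0.035, 0, 0]
    - [-0.008, -0.07, 0, 0]
    - [-0.013, -0.105, 0, 0]
    - [-0.017, -0.14, 0, 0]
    - [-0.022, -0.175, 0, 0]

```text
time: 14.73
tool_pos: [0.4405, 0.0872, 0.1185]
tool_rot: [-0.001, 0.031, 1.0, -0.0]
contact_force: [1.2, -1.2, -7.5]
gripper_width: 0.596
```

Request:
jog_arm:
  targets:
    - [-0.004, -0.035, 0, 0]
    - [-0.008, -0.07, 0, 0]
    - [-0.013, -0.105, 0, 0]
    - [-0.017, -0.14, 0, 0]
    - [-0.022, -0.175, 0, 0]

```text
time: 15.15
tool_pos: [0.4514, -0.0885, 0.1186]
tool_rot: [-0.001, 0.032, 1.0, 0.0]
contact_force: [1.0, -0.4, -7.6]
gripper_width: 0.595
```

Request:
jog_arm:
  targets:
    - [-0.004, -0.035, 0, 0]
    - [-0.008, -0.07, 0, 0]
    - [-0.012, -0.105, 0, 0]
    - [-0.016, -0.135, 0, 0]
    - [-0.018, -0.152, 0, 0]

```text
time: 15.57
tool_pos: [0.4602, -0.2428, 0.1188]
tool_rot: [-0.001, 0.033, 0.999, -0.0]
contact_force: [0.4, 0.7, -7.5]
gripper_width: 0.593
```

Request:
jog_arm:
  targets:
    - [0, 0, 0.01, 0]
    - [0, 0, 0.025, 0]
    - [0, 0, 0.04, 0]
    - [0, 0, 0.05, 0]
    - [0, 0, 0.05, 0]

```text
time: 15.98
tool_pos: [0.4586, -0.2374, 0.0658]
tool_rot: [-0.004, 0.031, 1.0, 0.002]
contact_force: [-0.5, 0.2, -9.2]
gripper_width: 0.59
```

Request:
jog_arm:
  targets:
    - [0, 0, 0, 0]
    - [0, 0, 0, 0]
    - [0, 0, 0, 0]
    - [0, 0, 0, 0]
    - [0, 0, 0, 0]

```text
time: 16.4
tool_pos: [0.4624, -0.24, 0.0713]
tool_rot: [0.001, 0.031, 1.0, -0.0]
contact_force: [1.0, 1.1, -7.6]
gripper_width: 0.59
```

```bash
python3 - <<'E'
from h import *
im,c=wrist("w5"); plan(.461,-.2396,.042,176.3)
E
```

```text
t 16.45 tcp [ 0.4623 -0.2399  0.0712] psi 176.41 tilt [-0.0012 -0.0008] F [-0.3047 -0.247  -8.1369] w 0.595
JOG [0.0013 0.0003 0.0292] turn 0.11
```

View pics/w5.png

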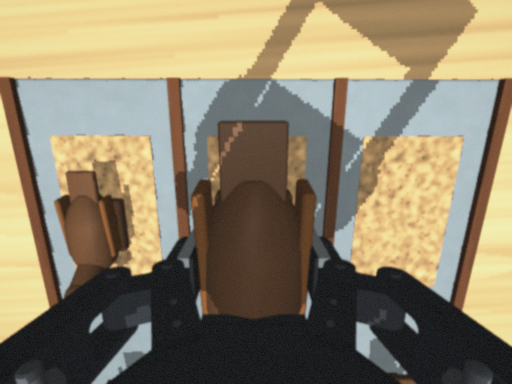

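Request:
jog_arm:
  targets:
    - [0.001, 0, 0.006, 0]
    - [0.001, 0, 0.013, 0]
    - [0.001, 0, 0.02, 0]
    - [0.001, 0, 0.025, 0]
    - [0.001, 0, 0.027, 0]

```text
time: 16.87
tool_pos: [0.4597, -0.2388, 0.0414]
tool_rot: [-0.001, 0.031, 1.0, 0.001]
contact_force: [-0.3, 0.5, -8.1]
gripper_width: 0.593
```

Request:
jog_arm:
  targets:
    - [0, 0, 0, 0]
    - [0, 0, 0, 0]
    - [0, 0, 0, 0]
    - [0, 0, 0, 0]
    - [0, 0, 0, 0]

```text
time: 17.28
tool_pos: [0.4611, -0.2398, 0.0438]
tool_rot: [0.0, 0.031, 1.0, -0.0]
contact_force: [-0.3, 0.3, -8.0]
gripper_width: 0.593
```

Request:
jog_arm:
  targets:
    - [0, 0, 0.0005, 0]
    - [0, 0, 0.001, 0]
    - [0, 0, 0.0015, 0]
    - [0, 0, 0.002, 0]
    - [0, 0, 0.002, 0]

```text
time: 17.7
tool_pos: [0.4607, -0.2395, 0.0412]
tool_rot: [-0.0, 0.031, 1.0, 0.0]
contact_force: [-1.0, 0.4, -8.3]
gripper_width: 0.591
```

Request:
jog_arm:
  targets:
    - [0, 0, 0.0005, 0]
    - [0, 0, 0.001, 0]
    - [0, 0, 0.001, 0]
    - [0, 0, 0.001, 0]

```text
time: 18.03
tool_pos: [0.4607, -0.2396, 0.0403]
tool_rot: [-0.0, 0.031, 1.0, 0.0]
contact_force: [0.4, 0.1, -7.6]
gripper_width: 0.597
```

Request:
jog_arm:
  targets:
    - [0, 0, 0.0005, 0]
    - [0, 0, 0.001, 0]
    - [0, 0, 0.001, 0]
    - [0, 0, 0.001, 0]

```text
time: 18.37
tool_pos: [0.4608, -0.2397, 0.0396]
tool_rot: [-0.0, 0.031, 1.0, -0.0]
contact_force: [-1.8, 0.2, -4.7]
gripper_width: 0.594
```

Request:
jog_arm:
  targets:
    - [0, 0, 0.0005, 0]
    - [0, 0, 0.0005, 0]
    - [0, 0, 0.0005, 0]

```text
time: 18.62
tool_pos: [0.4608, -0.2397, 0.0394]
tool_rot: [-0.0, 0.031, 1.0, -0.0]
contact_force: [-4.8, 2.8, -0.5]
gripper_width: 0.594
```

Request:
jog_arm:
  targets:
    - [0, 0, 0, 0]
    - [0, 0, 0, 0]
    - [0, 0, 0, 0]
    - [0, 0, 0, 0]
    - [0, 0, 0, 0]
  fingers: 0.9

```text
time: 19.03
tool_pos: [0.4615, -0.24, 0.0395]
tool_rot: [0.001, 0.031, 1.0, -0.0]
contact_force: [0.7, -0.4, -0.4]
gripper_width: 0.897
```

Request:
jog_arm:
  targets:
    - [0, 0, -0.005, 0]
    - [0, 0, -0.015, 0]
    - [0, 0, -0.03, 0]
    - [0, 0, -0.06, 0]
    - [0, 0, -0.1, 0]
  fingers: 1

```text
time: 19.45
tool_pos: [0.4589, -0.2382, 0.1375]
tool_rot: [-0.003, 0.031, 1.0, 0.002]
contact_force: [1.1, -0.5, -0.2]
gripper_width: 0.999
```

Request:
jog_arm:
  targets:
    - [0, 0, -0.03, 0]
    - [0, 0, -0.05, 0]
    - [0, 0, -0.06, 0]
    - [0, 0, -0.06, 0]
    - [0, 0, -0.06, 0]

```text
time: 19.87
tool_pos: [0.4607, -0.2395, 0.1988]
tool_rot: [0.0, 0.031, 1.0, -0.0]
contact_force: [-0.4, 0.6, -0.8]
gripper_width: 1.002
```

```bash
python3 - <<'E'
from h import *
im,c=wrist("w6"); plan(.608,.25,.2,155)
a=np.radians(-3.7);d=np.array([np.cos(a),np.sin(a)])
print("expected beak px",proj(c,[*(np.array([.467,-.24])+.075*d),.089]))
E
```

```text
t 19.92 tcp [ 0.4601 -0.2391  0.1973] psi 176.40 tilt [0.002  0.0012] F [-0.1456 -0.0132  0.3912] w 0.996
JOG [-0.1169  0.4974 -0.0023] turn 21.40
expected beak px [[251.7681 267.0209]]
```

View pics/w6.png

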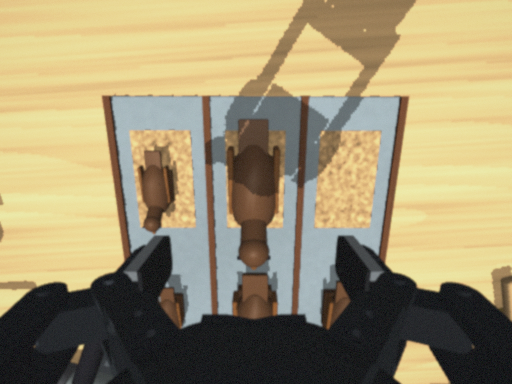

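Request:
jog_arm:
  targets:
    - [-0.046, 0.199, 0, 21.4]
    - [-0.046, 0.199, 0, 21.4]
    - [-0.046, 0.199, 0, 21.4]
    - [-0.046, 0.199, 0, 21.4]
    - [-0.046, 0.199, 0, 21.4]

```text
time: 20.33
tool_pos: [0.5154, -0.0507, 0.196]
tool_rot: [-0.002, 0.218, 0.976, 0.0]
contact_force: [1.0, -0.4, -0.4]
gripper_width: 1.006
```

Request:
jog_arm:
  targets:
    - [0.022, 0.152, 0, 0]
    - [0.022, 0.152, 0, 0]
    - [0.022, 0.152, 0, 0]
    - [0.022, 0.152, 0, 0]
    - [0.022, 0.152, 0, 0]

```text
time: 20.75
tool_pos: [0.5601, 0.099, 0.1958]
tool_rot: [-0.002, 0.214, 0.977, 0.0]
contact_force: [0.2, -0.0, 0.1]
gripper_width: 1.002
```

Request:
jog_arm:
  targets:
    - [0.006, 0.04, 0, 0]
    - [0.012, 0.08, 0, 0]
    - [0.018, 0.12, 0, 0]
    - [0.022, 0.152, 0, 0]
    - [0.022, 0.152, 0, 0]

```text
time: 21.17
tool_pos: [0.6046, 0.2455, 0.1957]
tool_rot: [-0.002, 0.214, 0.977, -0.0]
contact_force: [-0.3, -1.0, -0.4]
gripper_width: 1.003
```

Request:
jog_arm:
  targets:
    - [0, 0, 0, 0]
    - [0, 0, 0, 0]
    - [0, 0, 0, 0]
    - [0, 0, 0, 0]

```text
time: 21.5
tool_pos: [0.6049, 0.2401, 0.1983]
tool_rot: [-0.0, 0.217, 0.976, -0.0]
contact_force: [-0.6, -0.2, -0.1]
gripper_width: 0.999
```

```bash
python3 - <<'E'
from h import *
im,c=wrist("w7"); plan(.608,.25,.2,155)
print(proj(c,[.608,.25,.03]))
for vm in (90,105): bird(im,c,(190,90,320,260),vm,.057,.03,.06)
E
```

```text
t 21.55 tcp [0.605  0.2402 0.1986] psi 154.91 tilt [ 0.0003 -0.0004] F [-0.2746  0.091   0.457 ] w 1.000
JOG [ 0.0014  0.0101 -0.0014] turn -0.09
[[261.4554 177.2967]]
bbox [ 245  130   39  107 2515] mu [0.6091 0.2509] head -26.88 len 0.1274 wid 0.0432 area 2515
tip px [260.8182 235.3636] beak [0.6627 0.2234] origin [0.6092 0.2505] tip lateral mm -0.3
bbox [ 245  129   39  109 2924] mu [0.6112 0.25  ] head -26.97 len 0.1296 wid 0.0434 area 2924
tip px [260.625 236.375] beak [0.6637 0.2227] origin [0.6102 0.2499] tip lateral mm -0.5
```

View pics/w7.png

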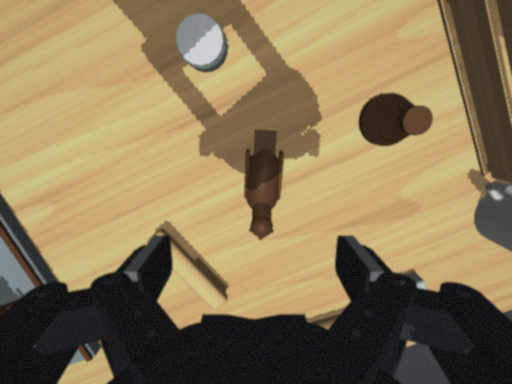

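```bash
python3 - <<'E'
from h import *
plan(.609,.2505,.008,153.3)
E
```

```text
t 21.55 tcp [0.605  0.2402 0.1986] psi 154.91 tilt [ 0.0003 -0.0004] F [-0.2746  0.091   0.457 ] w 1.000
JOG [0.0007 0.0111 0.1906] turn 1.61
```

Request:
jog_arm:
  targets:
    - [0.001, 0.008, 0.02, 1.6]
    - [0.001, 0.011, 0.05, 1.6]
    - [0.001, 0.011, 0.08, 1.6]
    - [0.001, 0.011, 0.1, 1.6]
    - [0.001, 0.011, 0.115, 1.6]

```text
time: 21.97
tool_pos: [0.6075, 0.2507, 0.0811]
tool_rot: [-0.001, 0.23, 0.973, -0.001]
contact_force: [-0.4, -0.0, 0.1]
gripper_width: 1.001
```

Request:
jog_arm:
  targets:
    - [0, 0, 0, 0]
    - [0, 0, 0, 0]
    - [0, 0, 0, 0]
    - [0, 0, 0, 0]
    - [0, 0, 0, 0]

```text
time: 22.38
tool_pos: [0.6103, 0.2522, 0.0862]
tool_rot: [0.002, 0.23, 0.973, 0.001]
contact_force: [-0.0, 0.2, 0.4]
gripper_width: 0.998
```

```bash
python3 - <<'E'
from h import *
plan(.609,.2505,.008,153.3)
E
```

```text
t 22.38 tcp [0.6103 0.2522 0.0862] psi 153.40 tilt [-0.0027  0.0025] F [-0.0264  0.1737  0.4341] w 0.998
JOG [ 0.0006 -0.0023  0.0782] turn 0.10
```

Request:
jog_arm:
  targets:
    - [0.001, -0.002, 0.015, 0]
    - [0.001, -0.002, 0.035, 0]
    - [0.001, -0.002, 0.055, 0]
    - [0.001, -0.002, 0.07, 0]
    - [0.001, -0.002, 0.075, 0]

```text
time: 22.8
tool_pos: [0.6056, 0.2502, 0.0065]
tool_rot: [-0.002, 0.23, 0.973, -0.001]
contact_force: [-0.9, 0.3, -0.8]
gripper_width: 1.0
```

Request:
jog_arm:
  targets:
    - [0, 0, 0, 0]
    - [0, 0, 0, 0]
    - [0, 0, 0, 0]
    - [0, 0, 0, 0]

```text
time: 23.13
tool_pos: [0.6084, 0.2509, 0.0106]
tool_rot: [0.001, 0.23, 0.973, 0.001]
contact_force: [0.6, 0.0, 1.0]
gripper_width: 1.006
```

Request:
jog_arm:
  targets:
    - [0, 0, 0, 0]
    - [0, 0, 0, 0]
    - [0, 0, 0, 0]
    - [0, 0, 0, 0]
    - [0, 0, 0, 0]
  fingers: 0.25

```text
time: 23.55
tool_pos: [0.6076, 0.2508, 0.0096]
tool_rot: [0.0, 0.23, 0.973, 0.0]
contact_force: [-0.9, 0.5, 2.8]
gripper_width: 0.473
```

Request:
jog_arm:
  targets:
    - [0, 0, 0, 0]
    - [0, 0, 0, 0]
    - [0, 0, 0, 0]

```text
time: 23.8
tool_pos: [0.6076, 0.2508, 0.0096]
tool_rot: [0.0, 0.23, 0.973, 0.0]
contact_force: [-1.2, 0.2, 5.0]
gripper_width: 0.469
```

Request:
jog_arm:
  targets:
    - [0, 0, -0.004, 0]
    - [0, 0, -0.012, 0]
    - [0, 0, -0.02, 0]
    - [0, 0, -0.025, 0]
    - [0, 0, -0.025, 0]

```text
time: 24.22
tool_pos: [0.6081, 0.2508, 0.0356]
tool_rot: [0.001, 0.23, 0.973, 0.001]
contact_force: [0.3, 0.3, -3.2]
gripper_width: 0.471
```

Request:
jog_arm:
  targets:
    - [0, 0, -0.015, -3]
    - [0, 0, -0.035, -8]
    - [0, 0, -0.055, -13]
    - [0, 0, -0.07, -18]
    - [0, 0, -0.075, -22.9]

```text
time: 24.63
tool_pos: [0.6088, 0.2511, 0.1124]
tool_rot: [0.002, 0.03, 1.0, 0.001]
contact_force: [1.2, 0.4, -2.7]
gripper_width: 0.476
```

Request:
jog_arm:
  targets:
    - [0.002, -0.008, 0, 0]
    - [0.008, -0.028, 0, 0]
    - [0.016, -0.056, 0, 0]
    - [0.025, -0.088, 0, 0]
    - [0.034, -0.12, 0, 0]

```text
time: 25.05
tool_pos: [0.5637, 0.1315, 0.1074]
tool_rot: [-0.001, 0.033, 0.999, -0.0]
contact_force: [0.7, -0.9, -4.4]
gripper_width: 0.471
```

Request:
jog_arm:
  targets:
    - [0.009, -0.032, 0, 0]
    - [0.018, -0.064, 0, 0]
    - [0.027, -0.096, 0, 0]
    - [0.036, -0.128, 0, 0]
    - [0.045, -0.16, 0, 0]

```text
time: 25.47
tool_pos: [0.5082, -0.0253, 0.1076]
tool_rot: [-0.001, 0.033, 0.999, -0.0]
contact_force: [0.3, 0.1, -2.5]
gripper_width: 0.469
```

Request:
jog_arm:
  targets:
    - [0.009, -0.032, 0, 0]
    - [0.018, -0.06, 0, 0]
    - [0.025, -0.085, 0, 0]
    - [0.03, -0.1, 0, 0]
    - [0.032, -0.109, 0, 0]

```text
time: 25.88
tool_pos: [0.4693, -0.1321, 0.1077]
tool_rot: [-0.001, 0.034, 0.999, 0.0]
contact_force: [-0.6, 0.6, -3.4]
gripper_width: 0.473
```

Request:
jog_arm:
  targets:
    - [0, 0, 0.01, 0]
    - [0, 0, 0.025, 0]
    - [0, 0, 0.04, 0]
    - [0, 0, 0.05, 0]
    - [0, 0, 0.05, 0]

```text
time: 26.3
tool_pos: [0.4689, -0.1286, 0.0551]
tool_rot: [-0.003, 0.032, 0.999, 0.001]
contact_force: [-0.9, -0.4, -3.5]
gripper_width: 0.469
```

Request:
jog_arm:
  targets:
    - [0, 0, 0, 0]
    - [0, 0, 0, 0]
    - [0, 0, 0, 0]
    - [0, 0, 0, 0]
    - [0, 0, 0, 0]

```text
time: 26.72
tool_pos: [0.4719, -0.1307, 0.0597]
tool_rot: [0.001, 0.032, 0.999, -0.0]
contact_force: [-0.5, -0.5, -3.4]
gripper_width: 0.472
```

```bash
python3 - <<'E'
from h import *
plan(.4725,-.130,.03,176.3)
E
```

```text
t 26.72 tcp [ 0.4719 -0.1307  0.0597] psi 176.31 tilt [-0.0015 -0.0006] F [-0.4835 -0.4737 -3.3979] w 0.472
JOG [-0.0005  0.0007  0.0297] turn 0.01
```

Request:
jog_arm:
  targets:
    - [-0.001, 0.001, 0.006, 0]
    - [-0.001, 0.001, 0.013, 0]
    - [-0.001, 0.001, 0.02, 0]
    - [-0.001, 0.001, 0.025, 0]
    - [-0.001, 0.001, 0.027, 0]

```text
time: 27.13
tool_pos: [0.4712, -0.1291, 0.0301]
tool_rot: [-0.001, 0.032, 0.999, 0.001]
contact_force: [-0.4, -0.4, -2.8]
gripper_width: 0.471
```

Request:
jog_arm:
  targets:
    - [0, 0, 0, 0]
    - [0, 0, 0, 0]
    - [0, 0, 0, 0]
    - [0, 0, 0, 0]
    - [0, 0, 0, 0]

```text
time: 27.55
tool_pos: [0.4727, -0.1297, 0.0322]
tool_rot: [0.0, 0.032, 0.999, -0.0]
contact_force: [0.2, -0.4, -3.3]
gripper_width: 0.477
```

Request:
jog_arm:
  targets:
    - [0, 0, 0.0005, 0]
    - [0, 0, 0.001, 0]
    - [0, 0, 0.0015, 0]
    - [0, 0, 0.002, 0]
    - [0, 0, 0.002, 0]

```text
time: 27.97
tool_pos: [0.4722, -0.1295, 0.0297]
tool_rot: [-0.0, 0.032, 0.999, 0.0]
contact_force: [0.2, -0.1, -3.4]
gripper_width: 0.467
```

Request:
jog_arm:
  targets:
    - [0, 0, 0.0005, 0]
    - [0, 0, 0.001, 0]
    - [0, 0, 0.001, 0]
    - [0, 0, 0.001, 0]

```text
time: 28.3
tool_pos: [0.4723, -0.1295, 0.0288]
tool_rot: [-0.0, 0.032, 0.999, 0.0]
contact_force: [0.3, -0.7, -3.7]
gripper_width: 0.47
```

Request:
jog_arm:
  targets:
    - [0, 0, 0.0005, 0]
    - [0, 0, 0.001, 0]
    - [0, 0, 0.001, 0]
    - [0, 0, 0.001, 0]

```text
time: 28.63
tool_pos: [0.4724, -0.1295, 0.0278]
tool_rot: [-0.0, 0.032, 0.999, 0.0]
contact_force: [0.2, -0.3, -3.2]
gripper_width: 0.471
```

Request:
jog_arm:
  targets:
    - [0, 0, 0.0003, 0]
    - [0, 0, 0.0005, 0]
    - [0, 0, 0.0005, 0]

```text
time: 28.88
tool_pos: [0.4724, -0.1295, 0.0276]
tool_rot: [-0.0, 0.032, 0.999, -0.0]
contact_force: [-1.5, 0.0, -1.4]
gripper_width: 0.47
```

Request:
jog_arm:
  targets:
    - [0, 0, 0.0003, 0]
    - [0, 0, 0.0003, 0]
    - [0, 0, 0.0003, 0]

```text
time: 29.13
tool_pos: [0.4724, -0.1296, 0.0276]
tool_rot: [-0.0, 0.032, 0.999, -0.0]
contact_force: [-3.8, 0.8, 3.8]
gripper_width: 0.47
```

Request:
jog_arm:
  targets:
    - [0, 0, 0, 0]
    - [0, 0, 0, 0]
    - [0, 0, 0, 0]
    - [0, 0, 0, 0]
    - [0, 0, 0, 0]
  fingers: 0.75

```text
time: 29.55
tool_pos: [0.4725, -0.1296, 0.027]
tool_rot: [0.0, 0.032, 0.999, -0.0]
contact_force: [-0.2, -0.4, -0.4]
gripper_width: 0.747
```

Request:
jog_arm:
  targets:
    - [0, 0, -0.005, 0]
    - [0, 0, -0.015, 0]
    - [0, 0, -0.03, 0]
    - [0, 0, -0.06, 0]
    - [0, 0, -0.1, 0]
  fingers: 0.85

```text
time: 29.97
tool_pos: [0.4702, -0.1286, 0.1259]
tool_rot: [-0.003, 0.032, 0.999, 0.001]
contact_force: [-0.1, -0.4, -0.4]
gripper_width: 0.846
```

Request:
jog_arm:
  targets:
    - [0, -0.02, -0.03, 0]
    - [0, -0.05, -0.06, 0]
    - [0, -0.08, -0.08, 0]
    - [0, -0.1, -0.08, 0]
    - [0, -0.11, -0.08, 0]

```text
time: 30.38
tool_pos: [0.4661, -0.2422, 0.2107]
tool_rot: [0.002, 0.033, 0.999, -0.002]
contact_force: [0.4, 0.8, -0.6]
gripper_width: 0.851
```

Request:
jog_arm:
  targets:
    - [0, 0, 0, 0]
    - [0, 0, 0, 0]
    - [0, 0, 0, 0]
    - [0, 0, 0, 0]
    - [0, 0, 0, 0]

```text
time: 30.8
tool_pos: [0.4651, -0.2381, 0.2062]
tool_rot: [-0.001, 0.032, 1.0, 0.0]
contact_force: [-0.1, -0.4, 0.3]
gripper_width: 0.849
```

```bash
python3 - <<'E'
from h import *
im,c=wrist("w8"); plan(.46,-.24,.2,176.3)
a=np.radians(-3.7);d=np.array([np.cos(a),np.sin(a)])
for p,x,z in (([.4605,-.3495],.045,.061),([.467,-.24],.075,.089),([.4745,-.13],.06,.075)): print("exp beak px",proj(c,[*(np.array(p)+x*d),z]))
t=cams.grab_frame("scene")[:,:,::-1]
cv2.imwrite("pics/final.png",np.vstack([im[90:290],cv2.resize(t[170:345,30:330],(512,300),interpolation=cv2.INTER_CUBIC)]))
E
```

```text
t 30.85 tcp [ 0.4652 -0.2382  0.2065] psi 176.38 tilt [0.0009 0.0007] F [-0.4469 -0.351   0.6063] w 0.854
JOG [ 0.0051 -0.0021  0.0065] turn 0.08
exp beak px [[152.7274 223.6835]]
exp beak px [[250.0716 259.8222]]
exp beak px [[351.2638 241.5133]]
```

View pics/final.png

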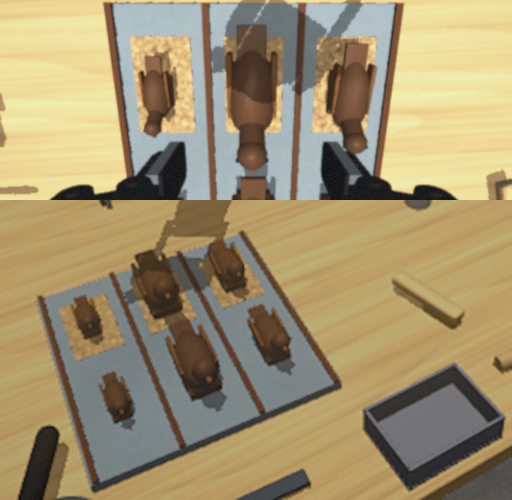

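```bash
python3 - <<'E'
from h import *
im=cv2.imread("pics/w8.png");c=cams.get_calibration("wrist")
H,S,V=cv2.split(cv2.cvtColor(im,cv2.COLOR_BGR2HSV))
# battens: dark-red columns along row 110 -> lateral reference
for r in (105,118,215): 
    m=(H[r]<14)&(S[r]>90)&(V[r]<170); x=np.nonzero(m)[0]; g=np.split(x,np.nonzero(np.diff(x)>2)[0]+1); print(r,[(int(k[0]),int(k[-1])) for k in g if len(k)>3])
L=lambda u,z:ray(c,u,z)[0,:2]
a=np.radians(-3.7);d=np.array([np.cos(a),np.sin(a)]);n=np.array([-d[1],d[0]])
for nm,px,zb,xb,tail,zt in (("small",(151,224),.061,.045,(153,146),.05),("large",(252,259),.089,.075,(252.5,115),.07),("med",(356,242),.075,.06,(356,134),.06)):
    B=L(px,zb);T=L(tail,zt);print(nm,"beak lat %.4f fwd %.4f"%(B@n,B@d-xb),"tail lat %.4f"%(T@n))
for q in ([314.5,126],[378.5,126]): print("pad2 near",L(q,.018)@n, L(q,.018)@d)
for q in ([131,127],[191,127]): print("pad0 near",L(q,.018)@n, L(q,.018)@d)
for q in ([226,127],[283,127]): print("pad1 near",L(q,.018)@n, L(q,.018)@d)
E
```

```text
105 [(106, 111), (203, 208), (299, 304), (395, 400)]
118 [(107, 113), (203, 208), (238, 264), (299, 303), (393, 399)]
215 [(120, 126), (145, 159), (208, 212), (236, 256), (263, 267), (294, 299), (343, 359), (381, 385)]
small beak lat -0.3217 fwd 0.4829 tail lat -0.3152
large beak lat -0.2078 fwd 0.4810 tail lat -0.2075
med beak lat -0.0942 fwd 0.4829 tail lat -0.1003
pad2 near -0.1346387881063622 0.42134051226977665
pad2 near -0.059296365622403854 0.421170678642528
pad0 near -0.35057796787030604 0.4229710372439877
pad0 near -0.2799831380886168 0.42281217959826145
pad1 near -0.23878718938288132 0.42271947746348637
pad1 near -0.17167197652662866 0.4225684499060897
```

```bash
python3 -c "
from plant import manip
print(manip.job_done())"
```

```text
the job is handed in; nothing more can be done
None
```

All three loose doves now stand upright on the free pads behind the doves of their own size: small on pad0, large on pad1 and medium on pad2. I handed the job in at about 31 s of the 72 s allowed.

**Placement:** each dove was gripped across its body, carried at height, and lowered until the force reading showed its foot on the cork. The highest contact force I read was about 11 N. The final wrist and scene pictures show all six doves standing and facing away from the robot. Each placed dove is within about 4 mm of its pad centre, going by hand-picked picture points.

**What disagreed:**
- **Wrist camera scale:** it read about 3% large in the high looks (pad spacing 112 mm instead of 110), so I judged positions against the pads in the same picture.
- **Small dove sideways check:** its beak came out about 6 mm off the pad centreline, but its tail was under 1 mm off. In the closer look after placing it, its heading matched the row to within about 0.2°.
- **Medium and large sideways checks:** these were off by up to about 3 mm.

**Not checked:** I did not compare before and after pictures of the other bench objects. I had no sign of touching any of them.

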